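# Turn a hatch cover over against a coved stop

## Robot

A 6-joint arm with a two-finger parallel gripper is mounted at the origin on a cart in front of the work surface, level with it; the furniture and walls round the work are solid. World frame = base frame: x ahead of the robot, y to its left, z up, the work surface at z = 0. Lengths are in mm, angles in rad, forces in N, time in s.
With the tool pointing down it reaches from about 300 to 775 mm from the base axis. Payload 14.6 kg.
Tool frame: the origin (TCP) lies at the very end of the fingers, on their centre line; the grasp point (between the pads) lies 19 mm behind it; z points along the fingers, y is the line along which they close (so a half turn about z gives the same grasp; the last joint's range is limited). The gripper opens to 94 mm and grips with 3 to 60 N. Pads are 16 mm wide; open, the fingers measure 119 mm over their backs; the gripper's body (75 mm by 177 mm) begins 78 mm behind the grasp point.
Start: joints at [-1.295, 0.3, 1.521, -0, 1.321, -0.067], TCP at [184.862, -517.992, 205.446] pointing down, gripper open.
Joint ranges: [-3.03, 3.03], [-0.79, 2.21], [0.23, 2.52], [-1.04, 4.18], [0, 3.07], [-2.55, 2.55]. Speed limits (rad/s): [2.22, 2.22, 2.57, 3.14, 3.14, 3.14].

## Interface

Orientations are given as [roll, pitch, yaw] about the fixed x, y, z axes, in that order (R = Rz(yaw) Ry(pitch) Rx(roll)).
In Python, from cell import manip, camera, get_calibration gives the robot as it stands. The module is installed in compiled form; this text tells all that it offers.
- The arm moves only by the tool jog_arm, never from a script. Its argument "plan" is one flat list of numbers, 6 for each row, row after row: the shift along the world's x, y, z in m, then the turn, a rotation vector about the world's x, y, z in degrees. A call has 1 to 20 rows; each row is the pose to reach, as a shift and turn from the pose commanded when the call began; what a row does not reach only later rows make up. A row lasts 1/10 s, in which the tool goes at most 50 mm and 8.59 degrees, less where a joint would pass 70% of its speed; a pose out of reach is approached as far as the arm can. A call with a gripper value outside its range is refused whole. "claw" is the finger opening in m, from 0 to 0.094, set as the call begins (left out, the last holds). The fingers move at their own pace and stop on an object; "force" is the grip in N (left out, the last holds). Time passes only in rows, so rows that repeat a pose let the fingers close. It gives the time, the measured TCP pose, the force, the opening and the grip force at its end, in the units of the state.
- manip.read_state(): the state, without advancing time (a new reading comes with each control period).
- camera(name): name is "scene" or "top" or "wrist"; returns (picture, depth): 400x640x3 uint8, red, green, blue; 400x640 float32, mm along the optical axis (not along the pixel's ray), 0 where there is no reading.
- get_calibration(name): a dict with "fx", "fy", "cx", "cy" (pixels), "origin" and "attitude" of the camera in the world. Camera axes: x right, y down, z forward; pixel columns grow to the right and rows downward; lengths in mm; the calibration is good to about 2 mm. The wrist camera is an equidistant fisheye: a pixel r from the principal point sees the ray r / f radians off the axis. A picture is of the moment at which its call begins: read the wrist's pose just before it. get_calibration takes no time and is no camera call; for the wrist camera it gives the pose at the moment of the call.
- manip.sign_off(): hands the job in; it is judged then, once.
The state is a dict: "clock": time; "joints": joint angles; "qd": joint speeds; "effort": joint torques, N m; "eef_pos": TCP position; "eef_rot": TCP orientation; "wrist_force": force on the tool from outside, world axes, zero at the start; "moment": the same for the moment, N m; "finger_gap": finger opening in mm; "finger_force": force on a finger pad.
Only numpy, scipy, OpenCV 4.12 (cv2) and the standard library are available. Lean on these libraries where they do the work, as an engineer would, in place of code of your own. Each camera call takes 0.05 s, during which the arm holds its last target. There are 200 camera calls.

## Task

The white moulded hatch cover lies ribs up in front of the curved metal stop. Without gripping it or picking it up, push it with the fingertips along the bench against the stop until it rides up the curve and stands leaning on the stop's rim, then hook its raised edge from behind and pull it over backwards, so that it ends lying flat on the bench in front of the stop with its smooth face up. Leave everything round about where it is.

Things in the scene. Friction and masses are not known exactly. Their poses are not given: they have to be found in the camera images.
- cover: white plastic hatch cover, a plate 100 (its x) x 120 (its y) x 8 mm, about 0.2 kg; one face smooth, the other with 6 mm high ribs set in 10 mm from the edges. Origin at the centre of the smooth face; z points from there to the ribs (up at the start, down when turned over). At the start its x lies roughly along the stop's x, its far edge 10 to 70 mm before the stop's foot
- cover_center (a point): centre of the cover's plate, half-way through its 8 mm thickness; about 4 mm above the bench at the start, 10 mm when the cover lies flat on its ribs
- cover_near_edge (a point): middle of the cover's edge that faces the robot at the start (its -x edge, 50 mm from the centre), half-way through the plate; pushed squarely here by fingertips close above the bench, it stays down on the bench throughout
- cover_far_edge (a point): middle of the cover's edge that faces the stop at the start (its +x edge, 50 mm from the centre), half-way through the plate; this edge rides up the stop and then comes over in an arc of 100 mm about the near edge; past upright the cover topples by itself
- stop: polished, slippery sheet-metal turning stop fixed to the bench, 160 mm wide. Origin on the bench at the middle of its front foot line; x points away from the robot into the stop, y along its width, z up. Its face rises in a curve from x 0, z 0 through (12, 6), (24, 16), (34, 33) to the rim at x 45, z 62 mm, then drops straight behind to a 3 mm thick flange that ends at x 75 mm
- stop_rim (a point): middle of the stop's rounded top rim, 47 mm behind the foot line, 62 mm high. With its near edge pushed up to the foot line the cover leans on the rim at about 55 degrees, its raised edge about 80 mm above the bench and 10 mm beyond the rim; it stays leaning when let go. The push peaks at some 20 N, pulling the edge over takes under 3 N
- glue_bottle: small white bottle with a red cap, 40 mm across, 95 mm tall, standing beside the work; origin at the centre of its underside; leave alone
- bolt_tin: low round tin of bolts, 88 mm across, 36 mm tall, beside the work; origin at the centre of its underside; leave alone
- timer_box: low white box with a black thumb wheel on top, 72 x 93 mm, 48 mm high, on the bench to the left; origin at the centre of its underside; leave alone
- hexkey_stand: grey stand with a row of black hex keys, 50 x 102 mm, 94 mm tall, on the bench to the left; origin at the centre of its underside; leave alone
There are look-alikes about, which are no part of the job. Several things have the shape of the cover; the one meant has the colours described above.

How it is judged:
By the outcome, as a careful person would: the job done as asked, in the order asked, and still so for the second after the job is handed in, with the robot touching nothing.
It also fails if it takes over 58 s, if anything falls off the work surface, if the arm or the gripper's body presses on something with over 40 N, if the wrist force passes 120 N, or if a joint passes its speed limit or range.

## Working session

There is one attempt and no reset: what is moved stays moved. The work goes in short steps, Python scripts to look and compute and a tool call to move; the robot and the scene stay as the last step left them, time stands still between calls to the robot, and variables do not carry over. Pictures are saved under pics/ and viewed, at most 10 in all, crops included, and the job is handed in when it is done.

Besides the shell and the picture viewer there is one more tool, called as name(argument=value, ...), one argument or row to a line, values as JSON. jog_arm: Moves the arm, as the interface text tells. Its arguments: {"type":"object","properties":{"plan":{"type":"array"},"claw":{"type":"number"},"force":{"type":"number"}},"required":["plan"]}

```bash
mkdir -p pics; cat > h.py <<'E'
import numpy as np, cv2
from cell import manip, camera, get_calibration
from scipy.spatial.transform import Rotation as R
def att(c):
    a=np.array(c["attitude"],float)
    return a if a.shape==(3,3) else R.from_euler('xyz',a).as_matrix()
def cloud(name):
    c=get_calibration(name); im,d=camera(name)
    v,u=np.mgrid[:400,:640]
    P=np.stack([(u-c["cx"])/c["fx"]*d,(v-c["cy"])/c["fy"]*d,d],-1)
    W=P@att(c).T+np.array(c["origin"]); W[d==0]=np.nan
    return im,W
E
python3 - <<'E'
from h import *
print(get_calibration("top")); print(manip.read_state())
for n in("top","scene"):
    im,W=cloud(n); np.save(f"{n}_W.npy",W); np.save(f"{n}_im.npy",im)
    cv2.imwrite(f"pics/{n}.png",im[...,::-1])
E
```

```text
{'fx': 438.0613812031643, 'fy': 438.0613812031643, 'cx': 320.0545186790713, 'cy': 207.49034989193214, 'origin': array([ 466.93992221, -198.23004878, 1395.1975828 ]), 'attitude': array([-3.08810148e+00,  1.18489605e-03, -1.54732176e+00])}
{'clock': 0.0, 'joints': array([-1.29458697e+00,  3.00479214e-01,  1.52158390e+00,  3.04171307e-05,
        1.32072658e+00, -6.66004809e-02]), 'qd': array([ 0.00051617, -0.00044498, -0.00086697,  0.00100525, -0.00048325,
       -0.0005832 ]), 'effort': array([ 1.08571785e-03, -5.31812489e+01, -3.52735698e+01,  7.09031126e-02,
        2.44477938e-02, -1.05477916e-04]), 'eef_pos': array([ 184.80452898, -517.73459391,  204.88069703]), 'eef_rot': array([-3.14040023e+00, -1.09061106e-04,  3.42802229e-01]), 'wrist_force': array([-0.21266417,  1.22496159, -0.14167386]), 'moment': array([ 0.00478658, -0.01696975,  0.03040201]), 'finger_force': 0.0, 'finger_gap': 94.01670157253753}
```

View pics/top.png

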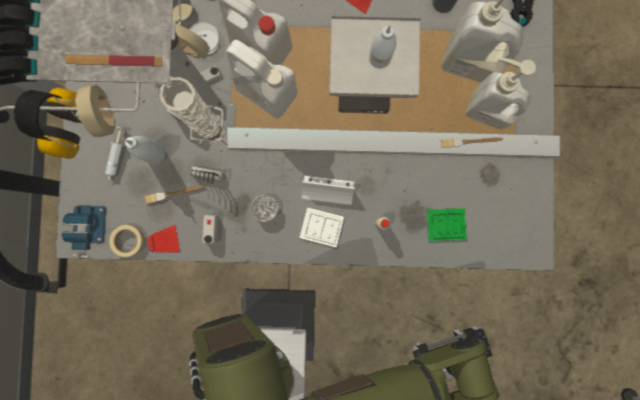

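View pics/scene.png

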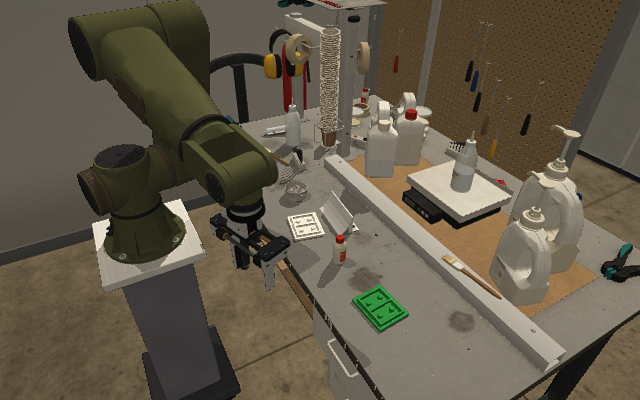

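The top view shows the white cover at (322,228), the stop at (328,190), the bottle at (383,223), the tin at (265,208) and the timer box at (209,229). Next I'll measure the cover and the stop.

```bash
python3 - <<'E'
from h import *
im=np.load("top_im.npy"); W=np.load("top_W.npy")
c=get_calibration("top")
def ray(uv,z):
    uv=np.atleast_2d(uv).astype(float)
    d=np.c_[(uv[:,0]-c["cx"])/c["fx"],(uv[:,1]-c["cy"])/c["fy"],np.ones(len(uv))]@att(c).T
    o=np.array(c["origin"]); return o+d*((z-o[2])/d[:,2])[:,None]
print("bench z",np.nanmedian(W[240:260,340:360,2]))
hsv=cv2.cvtColor(im,cv2.COLOR_RGB2HSV)
m=((hsv[...,2]>170)&(hsv[...,1]<40)).astype(np.uint8)
m[:, :295]=0; m[:,365:]=0; m[:170]=0; m[255:]=0
cs,_=cv2.findContours(m,cv2.RETR_EXTERNAL,cv2.CHAIN_APPROX_NONE)
for k in cs:
    if cv2.contourArea(k)<100: continue
    r=cv2.minAreaRect(k); b=cv2.boxPoints(r)
    print(r); z=8 if r[0][1]>207 else 62
    print(np.round(ray(b,z),1)); print("ctr",ray(r[0],z).round(1))
# stop by depth: height map
s=W[170:210,295:365]; h=s[...,2]
for lo,hi in((55,75),(25,40),(6,20)):
    q=s[(h>lo)&(h<hi)]
    if len(q)>5: print(lo,len(q),np.nanmin(q,0).round(),np.nanmax(q,0).round(), np.polyfit(q[:,1],q[:,0],1).round(3))
top=s[h>52]; print(cv2.minAreaRect(top[:,:2].astype(np.float32)))
b=W[212:240,372:395]; q=b[b[...,2]>60]; print("bottle",np.nanmean(q,0), "tin", np.nanmean(W[200:216,257:273].reshape(-1,3),0))
for n,(a,b2,e,f) in dict(cover=(205,250,298,348),stop=(173,206,298,362)).items(): pass
g=cv2.resize(im[160:260,240:400],(800,500),interpolation=cv2.INTER_CUBIC)
cv2.imwrite("pics/crop.png",g[...,::-1])
E
```

```text
bench z -0.10073531510056455
((321.1764831542969, 226.79412841796875), (38.56315994262695, 31.529632568359375), 14.03624439239502)
[[ 444.9 -129.4    8. ]
 [ 542.3 -151.2    8. ]
 [ 515.4 -270.4    8. ]
 [ 418.2 -248.3    8. ]]
ctr [[ 480.1 -199.8    8. ]]
((328.3000183105469, 181.59999084472656), (50.60616683959961, 7.318049430847168), 7.125016689300537)
[[ 614.8 -140.2   62. ]
 [ 637.1 -142.4   62. ]
 [ 621.4 -296.4   62. ]
 [ 599.1 -294.1   62. ]]
ctr [[ 618.1 -218.3   62. ]]
55 144 [ 597. -297.   55.] [ 618. -141.   71.] [1.03000e-01 6.29817e+02]
25 143 [ 584. -297.   25.] [ 608. -140.   40.] [1.03000e-01 6.17837e+02]
6 366 [ 535. -334.    6.] [ 663. -113.   20.] [3.80000e-02 5.96245e+02]
((606.0051879882812, -219.40182495117188), (158.59811401367188, 10.967628479003906), 84.28022766113281)
bottle [ 494.88325625 -387.13923767   80.63499923] tin [536.8664283  -19.251192    12.66251979]
```

View pics/crop.png

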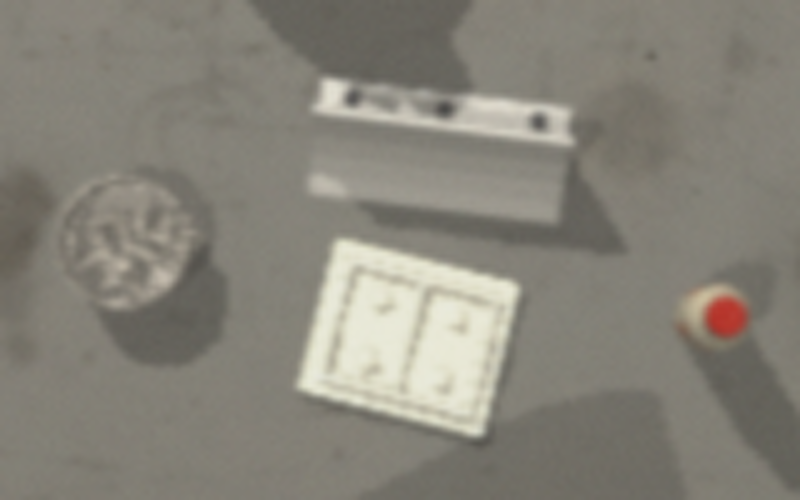

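The top-view crop shows the stop rim running (315,110)–(572,140), and the cover with corners at about (340,240), (520,288), (485,438) and (297,392). The stop's foot comes out at about (559,-215) with yaw -0.103. The cover's yaw is -0.22 and its far edge is about 30 mm short of the foot. I'll move behind the near edge, square to the stop.

jog_arm(
  plan=[0.105,0.16,0,0,0,-12.5,0.211,0.325,0,0,0,-25.5,0.211,0.325,0,0,0,-25.5,0.211,0.325,0,0,0,-25.5,0.211,0.325,0,0,0,-25.5,0.211,0.325,0,0,0,-25.5,0.211,0.325,0,0,0,-25.5,0.211,0.325,0,0,0,-25.5,0.211,0.325,0,0,0,-25.5,0.211,0.325,0,0,0,-25.5,0.211,0.325,0,0,0,-25.5,0.211,0.325,0,0,0,-25.5,0.211,0.325,-0.05,0,0,-25.5,0.211,0.325,-0.1,0,0,-25.5,0.211,0.325,-0.15,0,0,-25.5,0.211,0.325,-0.175,0,0,-25.5,0.211,0.325,-0.175,0,0,-25.5],
  claw=0.082,
)

```text
clock: 1.8
eef_pos: [393.7, -192.8, 27.7]
eef_rot: [-3.139, 0.005, -0.104]
wrist_force: [0.1, 0.2, 0.5]
finger_gap: 82.1
finger_force: 0.0
```

jog_arm(
  plan=[0,0,-0.01,0,0,0,0,0,-0.02,0,0,0,0,0,-0.025,0,0,0,0,0,-0.025,0,0,0,0,0,-0.025,0,0,0],
)

```text
clock: 2.3
eef_pos: [396.1, -193.1, 5.9]
eef_rot: [3.141, -0.001, -0.102]
wrist_force: [0.0, -0.5, -0.3]
finger_gap: 81.6
finger_force: 0.0
```

```bash
python3 - <<'E'
from h import *
s=manip.read_state(); print(s["eef_pos"],s["eef_rot"],s["wrist_force"])
im,_=camera("top"); cv2.imwrite("pics/t2.png",cv2.resize(im[160:280,240:400],(800,600),interpolation=cv2.INTER_CUBIC)[...,::-1])
E
```

```text
[ 396.10994039 -193.13380083    5.86289076] [ 3.14132214e+00 -5.92617504e-04 -1.02220794e-01] [ 0.00836482 -0.51989116 -0.32826664]
```

View pics/t2.png

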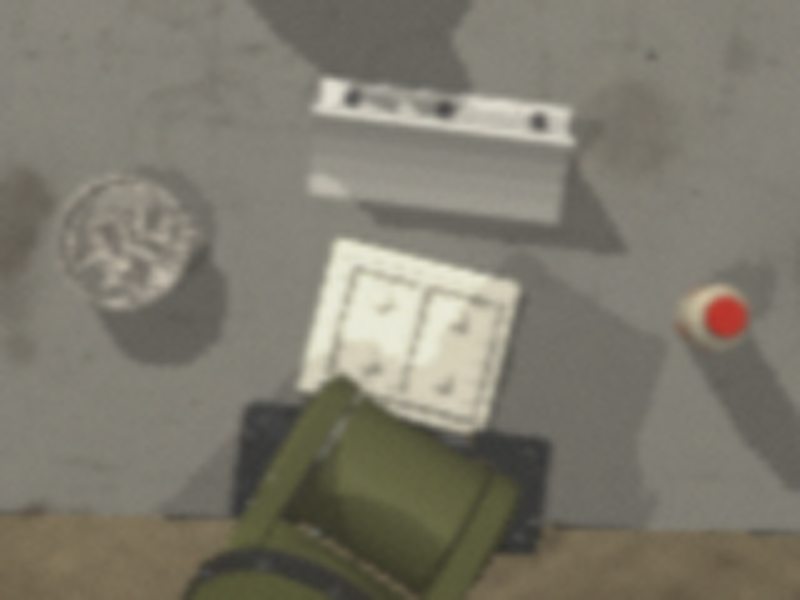

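The gripper sits square behind the near edge, which runs (297,392)–(485,438) in the crop. I'll drop 3.5 mm and push 50 mm to square the cover up.

jog_arm(
  plan=[0,0,-0.0035,0,0,0,0.005,-0.0005,-0.0035,0,0,0,0.01,-0.001,-0.0035,0,0,0,0.014,-0.0014,-0.0035,0,0,0,0.018,-0.0018,-0.0035,0,0,0,0.022,-0.0023,-0.0035,0,0,0,0.026,-0.0027,-0.0035,0,0,0,0.03,-0.0031,-0.0035,0,0,0,0.034,-0.0035,-0.0035,0,0,0,0.038,-0.0039,-0.0035,0,0,0,0.042,-0.0043,-0.0035,0,0,0,0.046,-0.0047,-0.0035,0,0,0,0.05,-0.0051,-0.0035,0,0,0,0.05,-0.0051,-0.0035,0,0,0],
)

```text
clock: 3.75
eef_pos: [446.5, -198.1, 2.0]
eef_rot: [3.141, -0.001, -0.102]
wrist_force: [-0.3, 0.5, 0.5]
finger_gap: 82.1
finger_force: 0.0
```

```bash
python3 - <<'E'
from h import *
s=manip.read_state(); print(s["eef_pos"],s["eef_rot"],s["wrist_force"])
im,_=camera("top"); cv2.imwrite("pics/t3.png",cv2.resize(im[160:280,240:400],(800,600),interpolation=cv2.INTER_CUBIC)[...,::-1])
E
```

```text
[ 446.54629224 -198.14944546    1.9568222 ] [ 3.14142688e+00 -8.31812169e-04 -1.02068441e-01] [-0.25549206  0.53704352  0.48740418]
```

View pics/t3.png

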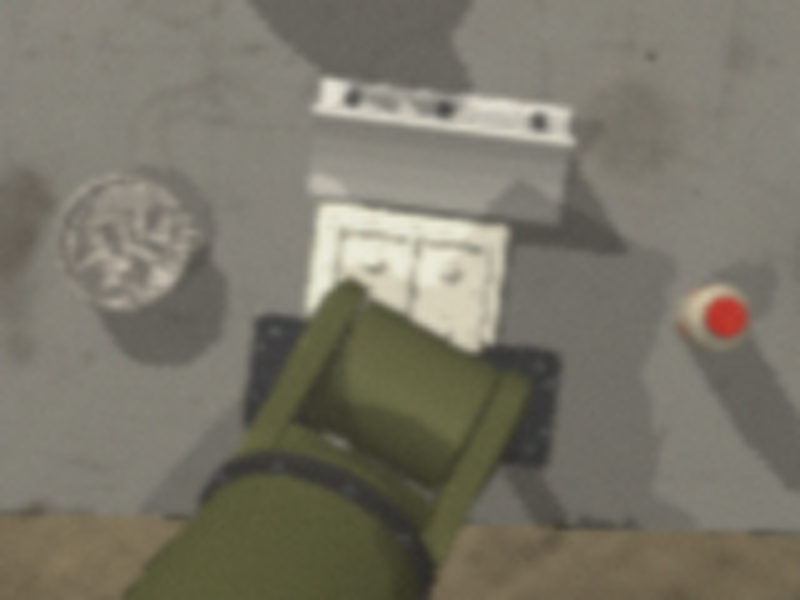

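The cover is now square to the stop and its far edge, (320,205)–(508,225), is just at the foot. I'll push it up the curve now.

jog_arm(
  plan=[0.005,-0.0005,0,0,0,0,0.01,-0.001,0,0,0,0,0.015,-0.0015,0,0,0,0,0.02,-0.0021,0,0,0,0,0.025,-0.0026,0,0,0,0,0.03,-0.0031,0,0,0,0,0.035,-0.0036,0,0,0,0,0.04,-0.0041,0,0,0,0,0.045,-0.0046,0,0,0,0,0.045,-0.0046,0,0,0,0],
)

```text
clock: 4.8
eef_pos: [491.3, -202.7, 1.8]
eef_rot: [-3.142, 0.0, -0.102]
wrist_force: [-1.4, -0.0, -2.1]
finger_gap: 82.1
finger_force: 0.9
```

jog_arm(
  plan=[0.004,-0.0004,0,0,0,0,0.008,-0.0008,0,0,0,0,0.012,-0.0012,0,0,0,0,0.016,-0.0016,0,0,0,0,0.02,-0.0021,0,0,0,0,0.024,-0.0025,0,0,0,0,0.028,-0.0029,0,0,0,0,0.032,-0.0033,0,0,0,0,0.036,-0.0037,0,0,0,0,0.036,-0.0037,0,0,0,0],
)

```text
clock: 5.8
eef_pos: [527.6, -206.5, 2.2]
eef_rot: [3.141, -0.001, -0.102]
wrist_force: [0.2, 0.1, -0.4]
finger_gap: 82.1
finger_force: 0.0
```

```bash
python3 - <<'E'
from h import *
s=manip.read_state(); print(s["eef_pos"],s["eef_rot"],s["wrist_force"])
im,W=cloud("scene"); cv2.imwrite("pics/s4.png",cv2.resize(im[170:290,230:390],(800,600),interpolation=cv2.INTER_CUBIC)[...,::-1])
E
```

```text
[ 527.56302604 -206.51860677    2.15103096] [ 3.14133351e+00 -9.58697968e-04 -1.02099266e-01] [ 0.16251467  0.11873823 -0.37787372]
```

View pics/s4.png

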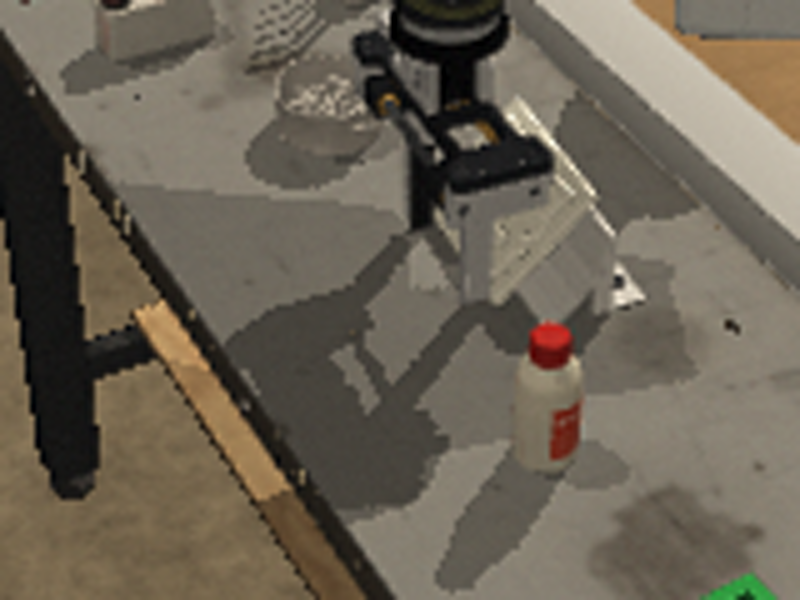

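The cover is standing on the curve in front of the fingers, with its raised edge running (515,100)–(610,235) and forces low. I'll push the remaining 16 mm or so.

jog_arm(
  plan=[0.003,-0.0003,0,0,0,0,0.006,-0.0006,0,0,0,0,0.009,-0.0009,0,0,0,0,0.012,-0.0012,0,0,0,0,0.015,-0.0015,0,0,0,0,0.015,-0.0015,0,0,0,0],
)

```text
clock: 6.45
eef_pos: [542.3, -207.9, 1.9]
eef_rot: [3.142, -0.0, -0.102]
wrist_force: [-0.4, 0.7, -0.2]
finger_gap: 81.9
finger_force: 0.2
```

jog_arm(
  plan=[0.002,-0.0002,0,0,0,0,0.002,-0.0002,0,0,0,0,-0.005,0.0005,0,0,0,0,-0.02,0.002,0,0,0,0,-0.045,0.0046,0,0,0,0,-0.08,0.008,0.01,0,0,0,-0.115,0.012,0.04,0,0,0,-0.15,0.0155,0.08,0,0,0,-0.16,0.0165,0.125,0,0,0,-0.16,0.0165,0.17,0,0,0,-0.16,0.0165,0.17,0,0,0,-0.16,0.0165,0.17,0,0,0],
)

```text
clock: 7.65
eef_pos: [381.9, -191.5, 172.5]
eef_rot: [3.141, -0.002, -0.102]
wrist_force: [-0.3, 0.2, -1.3]
finger_gap: 81.8
finger_force: 0.0
```

```bash
python3 - <<'E'
from h import *
s=manip.read_state(); print(s["eef_pos"],s["eef_rot"],s["wrist_force"])
im,W=cloud("top")
foot=np.array([559.3,-214.6]);xs=np.array([.9947,-.1027]);ys=np.array([.1027,.9947])
s=W[160:225,285:375].reshape(-1,3); p=s[:,:2]-foot
S=np.c_[p@xs,p@ys,s[:,2]]
q=S[(S[:,2]>20)&(abs(S[:,1])<85)&(S[:,0]>-20)&(S[:,0]<80)&(S[:,2]<110)]
for y in (-70,-45,-20,0,20,45,60,75):
    k=q[abs(q[:,1]-y)<4]
    if len(k): print(y,"zmax",k[:,2].max().round(1),"at x",k[k[:,2].argmax(),0].round(1),"xmax z>65",k[k[:,2]>65,0].max().round(1) if (k[:,2]>65).any() else None)
h=q[q[:,2]>70]; print("y range of raised",h[:,1].min(),h[:,1].max())
cv2.imwrite("pics/t5.png",cv2.resize(im[160:280,240:400],(800,600),interpolation=cv2.INTER_CUBIC)[...,::-1])
E
```

```text
[ 381.89964996 -191.48786553  172.49732338] [ 3.14055890e+00 -2.33843415e-03 -1.02371257e-01] [-0.33147788  0.1816809  -1.32571821]
-70 zmax 63.6 at x 45.3 xmax z>65 None
-45 zmax 85.1 at x 54.6 xmax z>65 58.9
-20 zmax 92.3 at x 53.8 xmax z>65 59.0
0 zmax 85.2 at x 49.7 xmax z>65 58.8
20 zmax 87.8 at x 55.7 xmax z>65 59.5
45 zmax 84.9 at x 53.0 xmax z>65 59.5
60 zmax 86.9 at x 53.1 xmax z>65 57.8
75 zmax 68.0 at x 48.0 xmax z>65 48.0
y range of raised -48.77442827967861 70.17671604746678
```

View pics/t5.png

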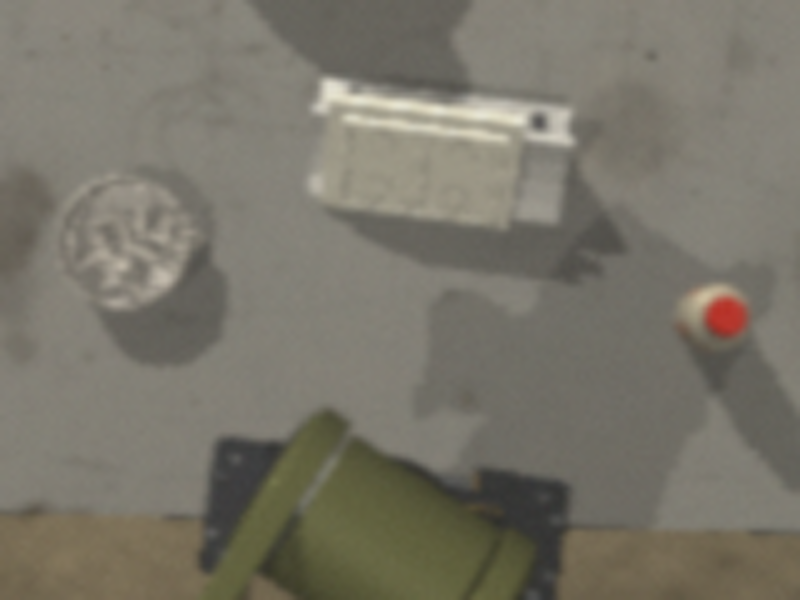

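The cover leans on the rim with its raised edge at stop x≈59, z≈85, spanning y -49..+70. I'll go over and down behind it.

jog_arm(
  plan=[0.03,-0.0025,0,0,0,0,0.07,-0.006,0,0,0,0,0.11,-0.009,0,0,0,0,0.15,-0.0125,0,0,0,0,0.19,-0.016,0,0,0,0,0.23,-0.019,0,0,0,0,0.25,-0.021,0,0,0,0,0.258,-0.0215,0,0,0,0,0.258,-0.0215,0,0,0,0,0.258,-0.0215,0,0,0,0,0.258,-0.0215,-0.03,0,0,0,0.258,-0.0215,-0.06,0,0,0,0.258,-0.0215,-0.085,0,0,0,0.258,-0.0215,-0.1,0,0,0,0.258,-0.0215,-0.102,0,0,0,0.258,-0.0215,-0.102,0,0,0,0.258,-0.0215,-0.102,0,0,0],
)

```text
clock: 9.4
eef_pos: [640.4, -213.2, 71.6]
eef_rot: [3.141, -0.002, -0.102]
wrist_force: [0.2, -0.6, -0.4]
finger_gap: 82.0
finger_force: 0.0
```

jog_arm(
  plan=[-0.005,0.0005,0,0,0,0,-0.01,0.001,0,0,0,0,-0.014,0.0014,0,0,0,0,-0.018,0.0018,0.001,0,0,0,-0.022,0.0023,0.003,0,0,0,-0.026,0.0027,0.005,0,0,0,-0.03,0.0031,0.007,0,0,0,-0.034,0.0035,0.008,0,0,0,-0.038,0.0039,0.009,0,0,0,-0.042,0.0043,0.01,0,0,0,-0.046,0.0047,0.011,0,0,0,-0.05,0.0051,0.012,0,0,0,-0.05,0.0051,0.012,0,0,0],
)

```text
clock: 10.7
eef_pos: [589.5, -207.8, 82.1]
eef_rot: [-3.142, 0.0, -0.102]
wrist_force: [0.0, -0.1, -0.5]
finger_gap: 82.2
finger_force: 0.1
```

```bash
python3 - <<'E'
from h import *
s=manip.read_state(); print(s["eef_pos"],s["eef_rot"],s["wrist_force"])
im,W=cloud("scene"); cv2.imwrite("pics/s6.png",cv2.resize(im[170:290,230:390],(800,600),interpolation=cv2.INTER_CUBIC)[...,::-1])
E
```

```text
[ 589.46882011 -207.78152369   82.10428688] [-3.14154463e+00  9.19974703e-05 -1.02419257e-01] [ 0.02406126 -0.11175675 -0.54901462]
```

View pics/s6.png

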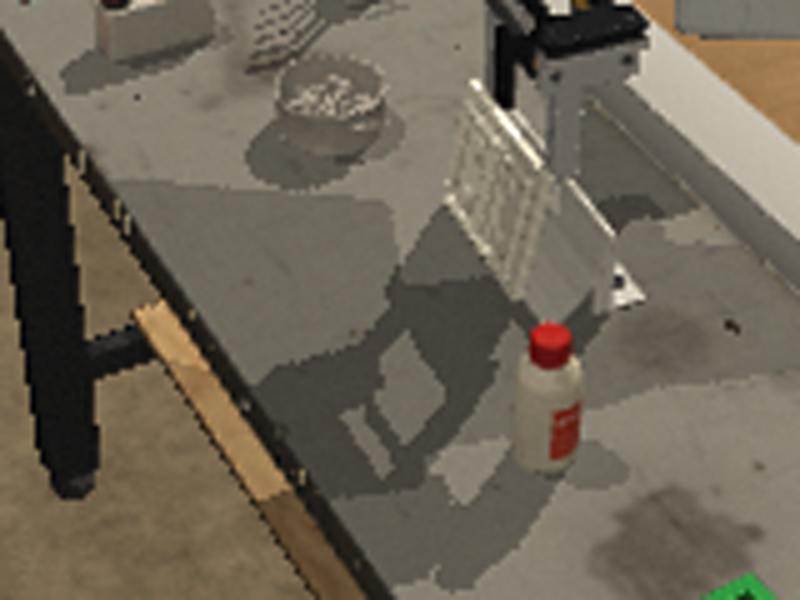

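The cover is nearly upright, with its top edge at (475,85)–(550,170) held by the fingers. I'll keep pulling until it topples.

jog_arm(
  plan=[-0.004,0.0004,0.001,0,0,0,-0.008,0.0008,0.002,0,0,0,-0.012,0.0012,0.003,0,0,0,-0.016,0.0016,0.003,0,0,0,-0.02,0.0021,0.003,0,0,0,-0.024,0.0025,0.003,0,0,0,-0.028,0.0029,0.003,0,0,0,-0.032,0.0033,0.003,0,0,0,-0.036,0.0037,0.003,0,0,0,-0.04,0.0041,0.003,0,0,0,-0.04,0.0041,0.003,0,0,0,-0.04,0.0041,0.003,0,0,0,-0.04,0.0041,0.05,0,0,0,-0.04,0.0041,0.1,0,0,0,0,0,0.12,0,0,0,0.05,0,0.12,0,0,0,0.08,0,0.12,0,0,0,0.08,0,0.12,0,0,0,0.08,0,0.12,0,0,0],
)

```text
clock: 12.65
eef_pos: [669.8, -207.6, 200.9]
eef_rot: [-3.141, 0.001, -0.102]
wrist_force: [-1.0, 0.2, 0.4]
finger_gap: 81.8
finger_force: 0.0
```

```bash
python3 - <<'E'
from h import *
s=manip.read_state(); print(s["eef_pos"],s["wrist_force"],s["clock"])
im,W=cloud("scene"); a=im[170:290,230:390]
im2,W2=cloud("top"); b=im2[160:280,240:400]
cv2.imwrite("pics/s7.png",cv2.resize(np.hstack([a,b]),(800,300),interpolation=cv2.INTER_CUBIC)[...,::-1])
foot=np.array([559.3,-214.6]);xs=np.array([.9947,-.1027]);ys=np.array([.1027,.9947])
for W_,I in((W,im),(W2,im2)):
    s=W_.reshape(-1,3); p=s[:,:2]-foot; x=p@xs;y=p@ys
    for xc in(-90,-70,-50,-30,-10):
        k=(abs(x-xc)<8)&(abs(y-10)<45)&(s[:,2]<60); print(xc,k.sum(),np.nanmedian(s[k,2]).round(1) if k.any() else None)
E
```

```text
[ 669.79687182 -207.63337772  200.93340419] [-0.99919344  0.17277304  0.43060951] 12.65
-90 145 11.1
-70 139 11.1
-50 141 11.7
-30 132 11.2
-10 101 -866.6
-90 61 14.0
-70 59 13.9
-50 55 14.1
-30 46 14.0
-10 38 5.8
```

View pics/s7.png

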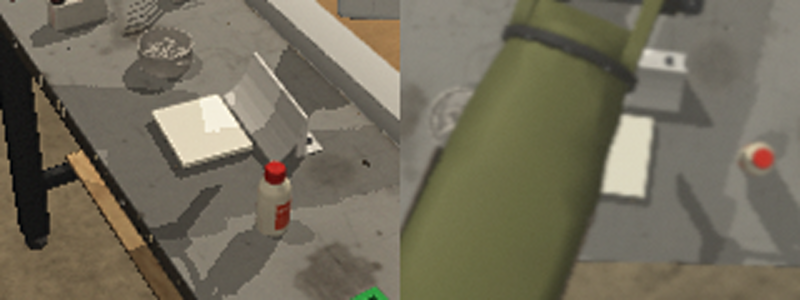

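The cover lies flat at (200,130) in the left half, smooth face up at z≈14 and clear of the stop, and nothing else has moved. The arm is touching nothing, so I'll hand the job in.

```bash
python3 -c "
from cell import manip
print(manip.sign_off())"
```

```text
the job is handed in; nothing more can be done
None
```

The cover was pushed up the stop, hooked from behind and pulled over; it now lies flat in front of the stop, smooth face up. The job was handed in at about 13 s of the allowed 58 s.

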